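# Centre the display valve on its stand

## Robot

A 7-joint arm with a two-finger parallel gripper is mounted at the origin on the work surface. World frame = base frame: x ahead of the robot, y to its left, z up, the work surface at z = 0. Lengths are in m, angles in rad, forces in N, time in s.
With the tool pointing down it reaches from about 0.425 to 0.825 m from the base axis. Payload 3.6 kg.
Tool frame: the origin (TCP) lies where the fingers leave the gripper's body, on its centre line; the fingertips stand 73 mm ahead of it and the grasp point (between the pads) lies 54 mm ahead of it; z points along the fingers, y is the line along which they close (so a half turn about z gives the same grasp; the last joint's range is limited). The gripper opens to 85 mm and grips with 20 to 120 N. Pads are 22 mm wide; open, the fingers measure 114 mm over their backs; the gripper's body (76 mm by 85 mm) begins 54 mm behind the grasp point. The pads swing forward as they close: fully open they stand 13 mm farther back than shut.
Start: joints at [-1.19, 0.615, -0.013, 1.423, 0.008, 1.103, -0.04], TCP at [0.257, 0.597, 0.304] pointing down, gripper open.
Joint ranges: [-3.12, 3.12], [-0.3, 2.06], [-1.34, 1.32], [0.26, 2.42], [-1.36, 4.5], [0.01, 1.98], [-2.84, 2.84]. Speed limits (rad/s): [2.79, 2.79, 3.14, 3.14, 3.14, 3.14, 3.14].

## Interface

Orientations are given as a unit quaternion [x, y, z, w].
In Python, from station import arm, snapshot, camera_info, ticket gives the robot as it stands. Calls block until the motion is done:
- arm.movep(position, orientation): joint-space move of the TCP to a pose.
- arm.line_to(position, velocity=0.15, ori=None): straight line of the TCP; ori=None keeps the orientation; velocity is the mean speed in m/s.
- arm.move_j(angles): joint-space move.
- arm.move_gripper(opening, effort=None): opening from 0.0 (shut) to 1.0 (fully open); effort is the grip in N (None keeps the last); returns when the fingers have stopped.
- arm.pause(seconds).
- arm.ik(position, orientation): joint angles nearest the present ones, or None.
- snapshot(name): name is "scene" or "top"; returns the picture (420x560x3 uint8, blue, green, red); there is no depth.
- camera_info(name): a dict with "fx", "fy", "cx", "cy" (pixels), "dist_coeffs" ([k1, k2, p1, p2, k3] as OpenCV has them; the pictures are not rectified), "R" (3x3) and "t" (3): a world point X has camera coordinates R X + t. Camera axes: x right, y down, z forward; pixel columns grow to the right and rows downward; lengths in m; the calibration is good to about 2 mm. A picture is of the moment at which its call begins. camera_info takes no time and is no camera call.
A pose or a line that the arm cannot do raises arm.MotionError and nothing moves.
- ticket.finish_job(): hands the job in; it is judged then, once.
Readings, each from a call of its own:
- arm.read_time(): time.
- arm.read_joint_positions(): joint angles.
- arm.read_dq(): joint speeds.
- arm.read_effort(): joint torques, N m.
- arm.read_tool_pos(): TCP position.
- arm.read_eef_rot(): TCP orientation.
- arm.read_ft_force(): force on the tool from outside, world axes, zero at the start.
- arm.read_wrist_torque(): the same for the moment, N m.
- arm.read_opening(): opening from 0.0 (shut) to 1.0 (fully open).
- arm.read_finger_force(): force on a finger pad.
Only numpy, scipy, OpenCV 4.12 (cv2) and the standard library are available. Lean on these libraries where they do the work, as an engineer would, in place of code of your own. Each camera call takes 0.05 s, during which the arm holds its last target. There are 200 camera calls.

## Task

The small display valve stands off to one side of its round wooden stand, so the clear dust sleeve would not go over it. Without gripping or lifting it, gently nudge its foot with the fingertips until the valve stands upright in the middle of the dark ring on the stand, then back away. Do not tip it or knock it off, and leave the sleeve and the other parts on the counter alone.

Things in the scene. Friction and masses are not known exactly. Their poses are not given: they have to be found in the camera images.
- valve: Loose steel and brass stop valve, 62 mm tall, about 0.18 kg, top-heavy. Round flat foot 30 mm in diameter, 9 mm high; above it a 15 mm neck, a body 27 mm across and a flat handle 27 x 15 mm on top; nothing reaches out past the foot. Origin: centre of the foot's underside; z up. Pushed low at the foot it slides and stays where left; pushed higher it tips.
- stand: Round wooden display stand fixed to the counter, 60 mm high, flat top 110 mm in diameter, base 124 mm in diameter. A dark flat ring painted round the middle of the top is 43 mm inside and 52 mm outside diameter (not raised, no groove to catch). Origin: centre of the underside on the counter, z up.
- stand_middle (a point): The middle of the stand's top surface and of the dark ring, 60 mm above the counter: where the centre of the valve's foot belongs.
- sleeve: Bystander: upright clear plastic tube, 51 mm outside diameter, 75 mm tall, open at both ends, loose on the counter. Origin: centre of its lower end.
- tee: Bystander: copper tee fitting lying on the counter, 68 mm long, 28 mm high. Origin: on the counter under the crossing of its tubes.
- carton: Bystander: small plain cardboard carton, 75 x 50 x 42 mm high, on the counter. Origin: centre of its underside.
- coupling: Bystander: brass coupling standing on end on the counter, 32 mm in diameter, 40 mm tall. Origin: centre of its underside.

How it is judged:
At the end, for the whole second after the job is handed in: The valve stands upright and still on the stand with the centre of its foot within 6 mm of the middle of the dark ring (so the foot is wholly inside the ring), and the sleeve, tee, carton and coupling are within 15 mm of where they were (horizontal distance between valve and stand_middle below 0.006 m and angle between valve's own z axis and vertical below 0.05 rad and height (world z) of valve between 0.057 and 0.063 m and linear speed of valve below 0.01 m/s and distance of each of sleeve, tee, carton, coupling from where it was at the start of the episode below 0.015 m); the robot touches nothing.
It fails at once if the valve is tipped by more than 20 degrees (angle between valve's own z axis and vertical above 0.35 rad).
It fails at once if the valve is knocked off the stand (height (world z) of valve below 0.05 m).
It fails at once if the valve is lifted or carried (height (world z) of valve above 0.068 m).
It fails at once if the valve is pinched or pushed hard (more than 12 N) (contact force between the fingers and valve above 12 N).
It fails at once if a bystander is moved by more than 15 mm (distance of any of sleeve, tee, carton, coupling from where it was at the start of the episode above 0.015 m).
It also fails if it takes over 48 s, if anything falls off the work surface, if the arm or the gripper's body presses on something with over 40 N, if the wrist force passes 120 N, or if a joint passes its speed limit or range.

## Working session

There is one attempt and no reset: what is moved stays moved. The work goes in short steps, each a Python script; the robot and the scene stay as the last script left them, time stands still between calls to the robot, and variables do not carry over. Pictures are saved under pics/ and viewed, at most 10 in all, crops included, and the job is handed in when it is done.

```bash
mkdir -p pics; python3 - <<'E'
from station import arm,snapshot,camera_info
import cv2,numpy as np
for n in("scene","top"):
    cv2.imwrite(f"pics/{n}0.png",snapshot(n)); c=camera_info(n)
    print(n,{k:np.round(c[k],4).tolist() for k in c if k in("fx","fy","cx","cy","dist_coeffs","R","t")}, (-np.array(c["R"]).T@np.array(c["t"])).round(3))
print(arm.read_eef_rot(),arm.read_time())
E
```

```text
scene {'fx': 438.7997, 'fy': 438.7997, 'cx': 284.0946, 'cy': 219.9323, 'dist_coeffs': [0.0381, 0.0, 0.0, 0.0, 0.0], 'R': [[-0.1358, 0.9906, -0.0135], [0.8418, 0.1081, -0.5288], [-0.5224, -0.0832, -0.8486]], 't': [0.0698, -0.3972, 1.0689]} [0.902 0.063 0.698]
top {'fx': 453.5819, 'fy': 453.5819, 'cx': 276.6238, 'cy': 211.3903, 'dist_coeffs': [-0.1366, 0.0, 0.0, 0.0, 0.0], 'R': [[0.0114, -0.9999, 0.0094], [-0.9883, -0.0127, -0.1523], [0.1524, -0.0076, -0.9883]], 't': [-0.0249, 0.5474, 0.7111]} [ 0.433 -0.013  0.786]
[ 2.01954281e-01  9.79394307e-01 -1.10335576e-03 -2.07450381e-04] 0.1
```

View pics/scene0.png

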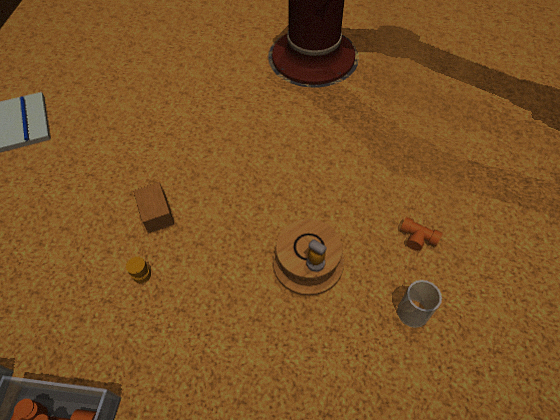

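View pics/top0.png

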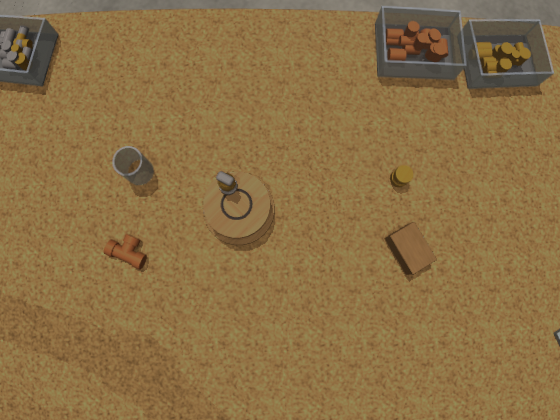

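The scene view has the ring at about (308,246) and the valve foot at about (316,265). In the top view the ring is at about (236,204) and the foot at about (229,189). The bystanders stand well clear. Next I'll enlarge crops and get the ring centre.

```bash
cat >h.py <<'E'
import cv2,numpy as np
from station import arm,snapshot,camera_info,ticket
def ray(n,p,z):
    c=camera_info(n);K=np.array([[c["fx"],0,c["cx"]],[0,c["fy"],c["cy"]],[0,0,1]])
    q=cv2.undistortPoints(np.array(p,float).reshape(-1,1,2),K,np.array(c["dist_coeffs"]))[:,0]
    R=np.array(c["R"]);o=-R.T@np.array(c["t"]);d=np.c_[q,np.ones(len(q))]@R
    return (o+d*((z-o[2])/d[:,2])[:,None])[:,:2]
def circ(P):  # least-squares circle
    s=np.linalg.lstsq(np.c_[2*P,np.ones(len(P))],(P**2).sum(1),rcond=None)[0]
    return s[:2],np.sqrt(s[2]+s[0]**2+s[1]**2)
def proj(n,X):
    c=camera_info(n);K=np.array([[c["fx"],0,c["cx"]],[0,c["fy"],c["cy"]],[0,0,1]])
    return cv2.projectPoints(np.array(X,float).reshape(-1,3),cv2.Rodrigues(np.array(c["R"]))[0],np.array(c["t"]),K,np.array(c["dist_coeffs"]))[0][:,0]
E
python3 - <<'E'
from h import *
out=[]
for n,(u,v) in dict(scene=(308,250),top=(236,202)).items():
    im=cv2.imread(f"pics/{n}0.png")
    m=np.zeros(im.shape[:2],bool);m[v-22:v+22,u-22:u+22]=1
    ys,xs=np.where(m&(im.max(2)<70))
    P=ray(n,np.c_[xs,ys],.06)
    c,r=circ(P)
    for _ in range(4):
        k=abs(np.hypot(*(P-c).T)-.0237)<.005; c,r=circ(P[k])
    print(n,"ring",c,r,k.sum(),len(P))
    out.append(cv2.resize(im[v-45:v+45,u-45:u+45],(400,400),interpolation=cv2.INTER_CUBIC))
cv2.imwrite("pics/crop1.png",np.hstack(out))
E
```

```text
scene ring [0.5567056  0.04838131] 0.024657217532453105 175 287
top ring [0.55728686 0.04768451] 0.023794713373290134 135 150
```

View pics/crop1.png

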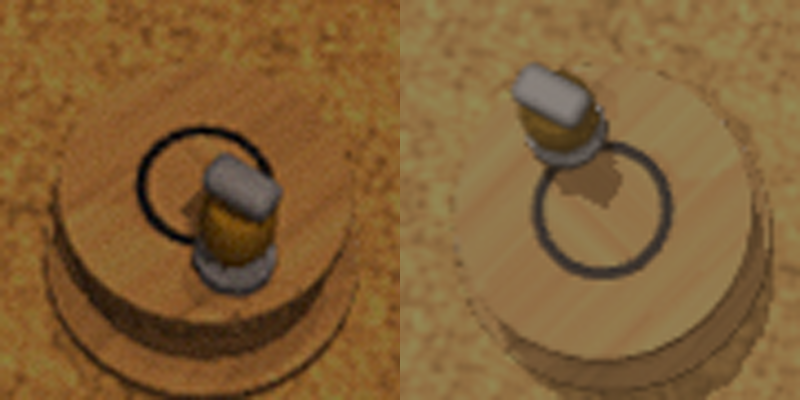

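The two ring fits agree at (0.557, 0.048), with a radius of about 24 mm as specified. Next I'll fit the near bottom rim of the grey foot, with the radius fixed at 15 mm.

```bash
cat >>h.py <<'E'
from scipy.optimize import least_squares
def foot(n,im,uv0,half=14):
    """near bottom rim of the grey foot, cast onto z=.06, circle of 15 mm"""
    u0,v0=map(int,np.round(uv0)); 
    hsv=cv2.cvtColor(cv2.resize(im,None,fx=4,fy=4,interpolation=cv2.INTER_CUBIC),cv2.COLOR_BGR2HSV)
    g=((hsv[...,1]<95)&(hsv[...,2]>50)).astype(np.uint8)
    w=np.zeros_like(g);w[4*(v0-half):4*(v0+half),4*(u0-half):4*(u0+half)]=1
    nl,lab,st,_=cv2.connectedComponentsWithStats(g*w)
    if nl<2: return None
    # component reaching lowest among large ones
    ids=[i for i in range(1,nl) if st[i,4]>150]; i=max(ids,key=lambda i:st[i,1]+st[i,3])
    m=lab==i; x0,x1=st[i,0],st[i,0]+st[i,2]; e=(x1-x0)//6
    P=np.array([((x+.5)/4-.5,(np.where(m[:,x])[0].max()+1)/4-.5) for x in range(x0+e,x1-e)])
    Q=ray(n,P,.06); c0=ray(n,[uv0],.065)[0]
    r=least_squares(lambda c:np.hypot(*(Q-c).T)-.015,c0,loss="soft_l1",f_scale=.001)
    return r.x,np.sqrt(np.mean(r.fun**2)),st[i].tolist(),ray(n,[P[0],P[-1]],.06)
E
python3 - <<'E'
from h import *
a=foot("scene",cv2.imread("pics/scene0.png"),(316,264));b=foot("top",cv2.imread("pics/top0.png"),(229,189))
print(a,b,sep="\n")
c=np.array([.557,.048])
for f in(a[0],b[0]):print((f-c)*1000,np.hypot(*(f-c)))
im=cv2.imread("pics/scene0.png");
print(arm.ik([.6,.04,.2],[1,0,0,0]))
E
```

```text
(array([0.58169969, 0.06217325]), np.float64(0.0007123528804229789), [1226, 1041, 74, 45, 1497], array([[0.59291988, 0.0520864 ],
       [0.5916919 , 0.07164942]]))
(array([0.55428155, 0.05646556]), np.float64(0.0005680124544714351), [885, 787, 13, 25, 183], array([[0.55840832, 0.07191592],
       [0.56340541, 0.06880258]]))
[24.69968771 14.17324645] 0.028477280210099397
[-2.71845138  8.4655572 ] 0.008891323674127975
[-0.49407032  0.74280981  0.67160896  1.70277722 -0.56732392  0.89976258
 -1.15795669]
```

```bash
cat >>h.py <<'E'
from scipy.spatial.transform import Rotation as Rot
C=np.array([.557,.048]); F0=np.array([.5817,.0622])
def frame(p,s=1,tilt=np.radians(6)):
    p=np.r_[p/np.linalg.norm(p),0]; up=np.array([0,0,1.])
    z=np.sin(tilt)*p-np.cos(tilt)*up; x=s*(np.cos(tilt)*p+np.sin(tilt)*up)
    return Rot.from_matrix(np.c_[x,np.cross(z,x),z]).as_quat(),z
def tcp(tip_xy,tip_z,z,L=.073): return np.r_[tip_xy,tip_z]-L*z
E
python3 - <<'E'
from h import *
# cross-check scene estimate in top picture: near bottom rim should show at about (229.3,194.8)
print("top pred",proj("top",[[F0[0]-.015,F0[1],.06],[*F0,.0645],[*F0,.122]]))
p=(C-F0)/np.linalg.norm(C-F0)
for s in(1,-1):
    q,z=frame(p,s)
    for k in(-.065,-.03,.0,.03): print(s,k,np.round(arm.ik(tcp(C+k*p,.07,z),q),2) if arm.ik(tcp(C+k*p,.07,z),q) is not None else None)
E
```

```text
top pred [[227.47721011 197.55894355]
 [227.47615308 187.97586473]
 [223.75156747 180.19082696]]
1 -0.065 [-0.07  0.8  -0.2   1.58  0.23  0.88  1.72]
1 -0.03 [-0.05  0.76 -0.2   1.68  0.23  0.82  1.73]
1 0.0 [-0.03  0.72 -0.19  1.77  0.23  0.77  1.74]
1 0.03 [-0.01  0.69 -0.18  1.85  0.23  0.72  1.75]
-1 -0.065 [-0.49  0.86  0.56  1.6  -0.46  0.92 -0.82]
-1 -0.03 [-0.49  0.82  0.56  1.7  -0.47  0.86 -0.78]
-1 0.0 [-0.48  0.79  0.56  1.78 -0.47  0.81 -0.74]
-1 0.03 [-0.46  0.75  0.55  1.86 -0.47  0.76 -0.71]
```

```bash
python3 - <<'E'
from h import *
print("handle scene",ray("scene",[(317.2,247.1)],.122),"top",ray("top",[(226.3,178.4)],.122))
print("rim top-> centre",ray("top",[(229.3,194.8)],.06)+[[.0148,0]])
# foot side extents in scene crop 193..278 at y~258 crop; near rim at (235,295)
print("scene sides mid",ray("scene",[(263+235/4.444-.4,205+257/4.444-.4)],.065), "near rim",ray("scene",[(263+235/4.444-.4,205+295/4.444-.4)],.06))
E
```

```text
handle scene [[0.58853053 0.06152142]] top [[0.58449496 0.0584519 ]]
rim top-> centre [[0.58610983 0.05935375]]
scene sides mid [[0.58555935 0.061348  ]] near rim [[0.59813485 0.06281844]]
```

The estimates from both views put the foot at about (0.585, 0.0605). I'll move in now, first touching the stand top on the far side to learn the fingertip height.

```bash
sed -i 's/F0=np.array(.*/F0=np.array([.585,.0605]); P=(C-F0)\/np.linalg.norm(C-F0)/' h.py
python3 - <<'E'
from h import *
q,z=frame(P); T=lambda k,h: tcp(C+k*P,h,z)
arm.move_gripper(.22); print("open",arm.read_opening(),arm.read_time())
arm.movep(T(.03,.15),q); print(arm.read_time())
arm.line_to(T(.03,.085),.1); f0=np.array(arm.read_ft_force()); print(f0,arm.read_time())
h=.085
while h>.055:
    h-=.0015; arm.line_to(T(.03,h),.03); f=np.array(arm.read_ft_force())-f0
    if f[2]>2: break
print("touch h",h,f,arm.read_time(), arm.read_tool_pos()-T(.03,h))
arm.line_to(T(.03,h+.05),.15)
print(arm.read_time())
cv2.imwrite("pics/s1.png",snapshot("scene"))
E
```

```text
open 0.22005969288219185 0.7417
2.9917
[-0.52370419  0.02505487 -0.96839786] 3.7917
touch h 0.05949999999999998 [-0.98748492 -0.39018615  7.01372917] 8.0417 [6.54139563e-05 6.00900430e-06 1.00804585e-03]
8.525
```

```bash
python3 -c "
import cv2;i=cv2.imread('pics/s1.png');cv2.imwrite('pics/s1c.png',cv2.resize(i[150:330,200:440],(800,600)))"
```

```text
(no output)
```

View pics/s1c.png

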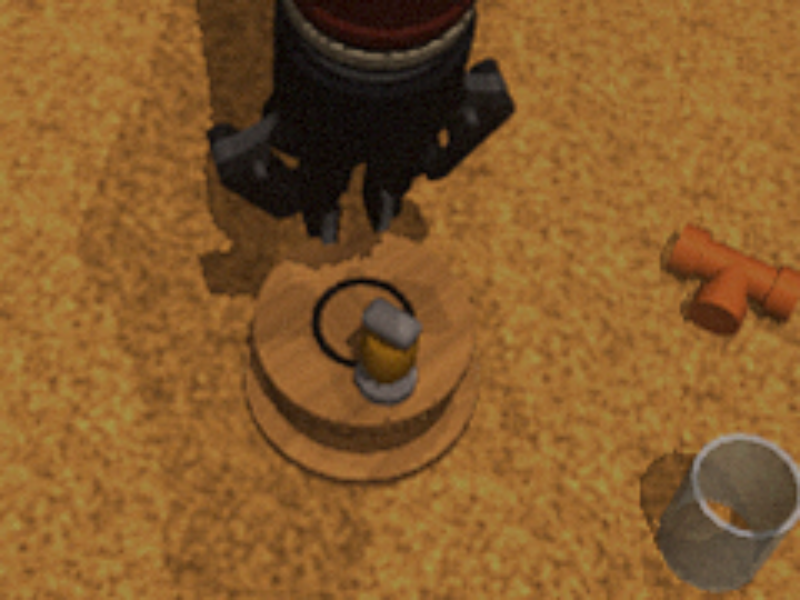

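The touch matches the nominal fingertip height to within 1 mm. The valve is undisturbed, with its foot near crop (386,385). I'll go round behind it and push most of the way.

```bash
python3 - <<'E'
from h import *
q,z=frame(P); T=lambda k,h: tcp(C+k*P,h,z)
arm.line_to(T(.03,.15),.2); arm.line_to(T(-.068,.15),.2); arm.line_to(T(-.068,.063),.15)
f0=np.array(arm.read_ft_force()); print(arm.read_time())
for k in np.arange(-.060,-.0309,.0029):
    arm.line_to(T(k,.063),.02); print(round(k,4),(np.array(arm.read_ft_force())-f0).round(1))
print(arm.read_time())
o=[]
for n,(u,v) in dict(scene=(308,250),top=(236,202)).items():
    im=snapshot(n);cv2.imwrite(f"pics/{n}2.png",im);o.append(cv2.resize(im[v-40:v+40,u-40:u+40],(400,400),interpolation=cv2.INTER_CUBIC))
cv2.imwrite("pics/c2.png",np.hstack(o))
E
```

```text
10.3
-0.06 [ 1.8 -0.4 -0. ]
-0.0571 [ 1.2  0.4 -0.6]
-0.0542 [ 0.7  1.2 -0.4]
-0.0513 [ 0.9 -0.2 -1.3]
-0.0484 [ 1.   0.8 -0.5]
-0.0455 [ 1.9  0.3 -0.7]
-0.0426 [1.2 0.7 0.2]
-0.0397 [ 0.6 -0.1  0.7]
-0.0368 [ 1.7  0.6 -0.7]
-0.0339 [0.8 0.7 0.2]
-0.031 [ 1.   0.6 -0.6]
13.7667
```

View pics/c2.png

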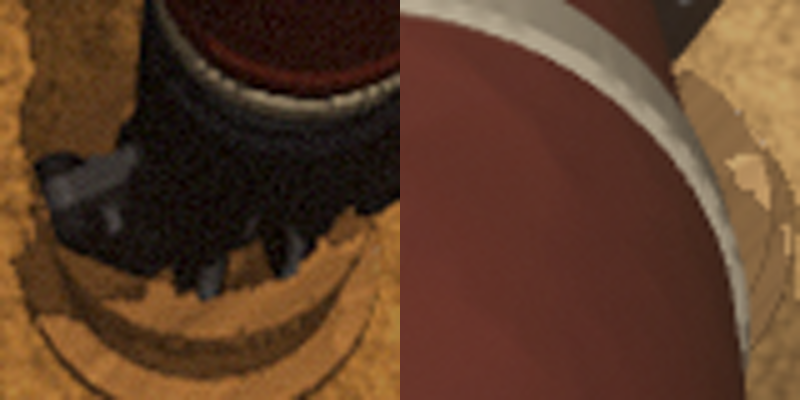

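The gripper hides the valve in both views, so I'll back off the way it came, lift, step aside and look.

```bash
cat >>h.py <<'E'
def look(tag):
    o=[]
    for n,(u,v) in dict(scene=(308,250),top=(236,202)).items():
        im=snapshot(n);cv2.imwrite(f"pics/{n}{tag}.png",im);o.append(cv2.resize(im[v-40:v+40,u-40:u+40],(400,400),interpolation=cv2.INTER_CUBIC))
    cv2.imwrite(f"pics/c{tag}.png",np.hstack(o))
E
python3 - <<'E'
from h import *
q,z=frame(P); T=lambda k,h: tcp(C+k*P,h,z)
arm.line_to(T(-.068,.063),.08); arm.line_to(T(-.068,.16),.2); arm.line_to(tcp(C+[.0,.17],.17,z),.25)
print(arm.read_time()); look(3)
E
```

```text
15.8917
```

View pics/c3.png

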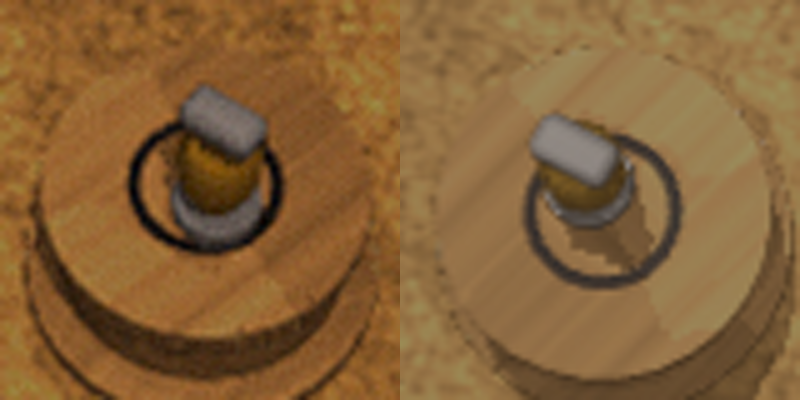

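The push went straight. The scene crop shows the foot near (218,215) with its near rim at y≈250, and the top crop shows its near rim at about (589,228). I'll cast those onto the stand top.

```bash
cat >>h.py <<'E'
S=lambda x,y:(268+x/5-.4,210+y/5-.4)
Tp=lambda x,y:(196+(x-400)/5-.4,162+y/5-.4)
def cen(srim,shand,trim,thand):
    a=[]
    for n,r,h in(("scene",S(*srim),S(*shand)),("top",Tp(*trim),Tp(*thand))):
        X=ray(n,[r],.06)[0]; c=camera_info(n); o=(-np.array(c["R"]).T@np.array(c["t"]))[:2]
        d=(o-X)/np.linalg.norm(o-X); a+=[X-.015*d, ray(n,[h],.122)[0]]
    a=np.array(a); print(((a-C)*1000).round(1)); m=(a.mean(0)-C)*1000; print("mean",m, "along",m/1000@P)
E
python3 - <<'E'
from h import *
print(P); cen((218,250),(224,121),(589,228),(575,150))
E
```

```text
[-0.91313788 -0.40765084]
[[ 6.9  5.6]
 [ 9.7  4.1]
 [ 7.1 11.3]
 [ 7.4  3.4]]
mean [7.76099138 6.10646251] along -0.009576159812199699
```

Correcting the top-rim direction, the valve is about (8.2, 4.4) mm from the middle, 9.3 mm short along the push line with under 1 mm sideways. I'll push once more along the same line to k = -21.7 mm.

```bash
python3 - <<'E'
from h import *
q,z=frame(P); T=lambda k,h: tcp(C+k*P,h,z)
arm.line_to(T(-.068,.16),.25); arm.line_to(T(-.068,.063),.15); arm.line_to(T(-.036,.063),.04)
arm.line_to(T(-.0217,.063),.015)
arm.line_to(T(-.068,.063),.08); arm.line_to(T(-.068,.16),.2); arm.line_to(tcp(C+[.0,.17],.17,z),.25)
print(arm.read_time()); look(4)
E
```

```text
21.75
```

View pics/c4.png

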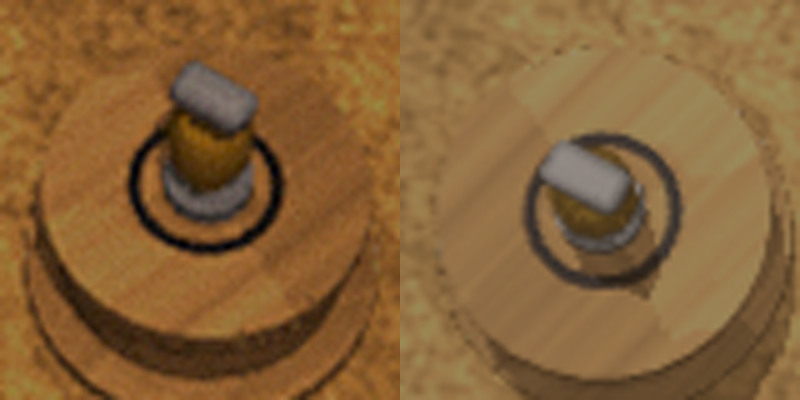

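In the scene crop the foot's centre is near (208,187), against a ring centre of (206,188). In the top crop it is about (600,205) against (603,210). The foot is therefore about 1–2 mm from the middle, upright and with the wooden gap visible all round, so I'm handing in.

```bash
python3 -c "
from station import ticket;print(ticket.finish_job())"
```

```text
the job is handed in; nothing more can be done
None
```

The valve now stands upright inside the dark ring, about 1–2 mm from its middle by the last pictures; the arm has backed away and the job was handed in at about 22 s, with no verdict returned.

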